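# Fit the tube block on the locating pin of the block heater and hold it down

## Task

Open the lid of the small block heater all the way until it rests on its stop, then take the metal tube block by its lug and set it square in the well, sliding it over the pin hidden underneath until it drops on. Press the block fully down against the sprung plate and finish while still gripping it and holding it down there, so that I can lock it from below. Leave the other things on the table alone.

Things in the scene. Friction and masses are not known exactly. Their poses are not given: they have to be found in the camera images.
- heater: White dry block heater, fixed to the table, 140 mm deep (its x) x 170 mm wide (its y). Origin: centre of its underside, on the table. Its x points from the front panel (display, three buttons) to the lid hinge at the back, y to the left, z up. An open well 104 mm (x) x 126 mm (y) is centred in its top, rim 75 mm above the table, with the lid over it
- pin_top (a point): Tip of the locating pin, 49 mm above the table on the heater's vertical middle axis. The steel pin is upright, 10 mm thick with a bevelled tip. It stands in the middle of the well, 14 mm higher than the plate (the well's floor, its top 35 mm above the table when not pressed), and does not move with the plate
- lid_hinge (a point): Middle of the lid's hinge line, which runs along the heater's y; 65 mm behind the heater's middle, 77 mm above the table
- lid_bar (a point): Middle of the lid's handle: a round steel bar 10 mm thick and 90 mm long, parallel to the hinge. When the lid is shut it is 155 mm in front of the hinge and 28 mm above it, and stands 25 mm in front of and 23 mm higher than the front edge of the lid. It is carried by an arm at each end and can be pinched from above; it can turn between the fingers while the lid swings
- lid (a joint): Angle of the grey lid (132 x 168 x 5 mm, about 0.2 kg), rad: 0 shut, grows as it lifts, 1.85 on its stop, leaning back past upright. It swings freely and falls shut if let go before upright. On its stop it and its bar reach 225 mm above the table behind the well
- plate (a joint): Travel of the sprung plate, m: 0 up, 0.006 fully down on its stop. It takes 6 N to start it and 12 N to hold it fully down; the block's weight alone does not move it
- block: Aluminium tube block, 80 mm (its x) x 104 mm (its y) x 45 mm high, 0.25 to 0.45 kg: eight round tube bores in two rows on top, an upright steel lug in the middle. Origin: centre of its underside, z up. In the middle of its underside is a blind round socket, 13 mm wide, bevelled, 22 mm deep, for the pin. It fits the well with its x along the heater's x, either way round
- lug_top (a point): Middle of the top of the block's lifting lug, 85 mm above the block's underside. The lug is 14 mm thick (block's x), 50 mm long (block's y) and stands 40 mm above the block's top
- tape: Bystander: roll of tape 96 x 95 x 25 mm lying flat; origin at the centre of its underside
- lab_timer: Bystander: white timer 66 x 62 x 17 mm; origin at the centre of its underside
- marker: Bystander: marker pen 135 mm long, 17 mm thick; origin at the centre of its underside
- ball_pen: Bystander: ball pen 145 mm long, 12 mm thick; origin at the centre of its underside
There are look-alikes about, which are no part of the job. Several things look just like the heater: the one meant starts nearest to the robot's base.

How it is judged:
By the outcome, as a careful person would: the job done as asked, in the order asked, and still so for the second after the job is handed in, while the arm keeps its last pose, push and grip.
It also fails if it takes over 58 s, if anything falls off the work surface, if the arm or the gripper's body presses on something with over 40 N, if the wrist force passes 120 N, or if a joint passes its speed limit or range.

## Robot

A 6-joint arm with a two-finger parallel gripper is mounted at the origin on a cart in front of the work surface, level with it; the furniture and walls round the work are solid. World frame = base frame: x ahead of the robot, y to its left, z up, the work surface at z = 0. Lengths are in m, angles in rad, forces in N, time in s.
With the tool pointing down it reaches from about 0.325 to 0.9 m from the base axis. Payload 6.1 kg.
Tool frame: the origin (TCP) lies midway between the tips of the shut fingers; the grasp point (between the pads) lies 19 mm behind it; z points along the fingers, y is the line along which they close (so a half turn about z gives the same grasp; the last joint's range is limited). The gripper opens to 85 mm and grips with 20 to 120 N. Pads are 22 mm wide; open, the fingers measure 114 mm over their backs; the gripper's body (76 mm by 85 mm) begins 54 mm behind the grasp point. The pads swing forward as they close: fully open they stand 13 mm farther back than shut.
Start: joints at [1.029, 0.22, 1.526, -0, 1.395, -0.126], TCP at [0.252, 0.572, 0.21] pointing down, gripper open.
Joint ranges: [-2.98, 2.98], [-0.91, 2.08], [0.09, 2.57], [-1.24, 4.39], [0.2, 2.65], [-2.68, 2.68]. Speed limits (rad/s): [2.57, 2.57, 3.01, 3.14, 3.14, 3.14].

## Interface

Orientations are given as [roll, pitch, yaw] about the fixed x, y, z axes, in that order (R = Rz(yaw) Ry(pitch) Rx(roll)).
In Python, from plant import movep, move_l, set_joints, gripper_to, hold, inverse_kinematics, observe, get_image, get_calibration, Unreachable, job_done gives the robot as it stands. Calls block until the motion is done:
- movep(position, orientation): joint-space move of the TCP to a pose.
- move_l(position, feed=0.15, rotation=None, max_force=None): straight line of the TCP; rotation=None keeps the orientation; feed is the mean speed in m/s. With max_force (N) it stops when the force on the tool has changed by that much, and returns True; else False.
- set_joints(angles): joint-space move.
- gripper_to(opening, f_grip=None): finger opening in m; f_grip is the grip in N (None keeps the last); returns when the fingers have stopped.
- hold(seconds).
- inverse_kinematics(position, orientation): joint angles nearest the present ones, or None.
- observe(): the state.
- get_image(name): name is "scene" or "top"; returns (picture, depth): 420x560x3 uint8, red, green, blue; 420x560 float32, m along the optical axis (not along the pixel's ray), 0 where there is no reading.
- get_calibration(name): a dict with "intrinsics" (3x3 intrinsics, pixels), "world_from_camera" (4x4, takes a point from camera to world coordinates). Camera axes: x right, y down, z forward; pixel columns grow to the right and rows downward; lengths in m; the calibration is good to about 2 mm. A picture is of the moment at which its call begins. get_calibration takes no time and is no camera call.
A pose or a line that the arm cannot do raises Unreachable and nothing moves.
- job_done(): hands the job in; it is judged then, once.
The state is a dict: "time_s": time; "q": joint angles; "joint_velocities": joint speeds; "joint_torque": joint torques, N m; "eef_pos": TCP position; "tcp_rot": TCP orientation; "ft_force": force on the tool from outside, world axes, zero at the start; "torque": the same for the moment, N m; "opening": finger opening in m; "grasp_force": force on a finger pad.
Only numpy, scipy, OpenCV 4.12 (cv2) and the standard library are available. Lean on these libraries where they do the work, as an engineer would, in place of code of your own. Each camera call takes 0.05 s, during which the arm holds its last target. There are 200 camera calls.

## Working session

There is one attempt and no reset: what is moved stays moved. The work goes in short steps, each a Python script; the robot and the scene stay as the last script left them, time stands still between calls to the robot, and variables do not carry over. Pictures are saved under pics/ and viewed, at most 10 in all, crops included, and the job is handed in when it is done.

```bash
mkdir -p pics; ls; cat > h.py <<'E'
import numpy as np, cv2
from plant import *
def snap(n):
    im,d=get_image(n); c=get_calibration(n); K=np.array(c["intrinsics"]); T=np.array(c["world_from_camera"])
    v,u=np.mgrid[:420,:560]
    p=np.stack([(u-K[0,2])/K[0,0]*d,(v-K[1,2])/K[1,1]*d,d],-1)@T[:3,:3].T+T[:3,3]
    p[d==0]=np.nan
    return im,d,p,K,T
E
python3 - <<'E'
from h import *
for n in("scene","top"):
    im,d,p,K,T=snap(n); cv2.imwrite(f"pics/{n}0.png",im[...,::-1]); np.savez(f"{n}0.npz",im=im,p=p,K=K,T=T); print(T[:3,3],K[0,0])
E
```

```text
pics
[-0.16320484 -0.76663455  1.25720815] 449.2811246004342
[ 0.38494765 -0.09758793  1.57630479] 412.6238710254079
```

View pics/top0.png

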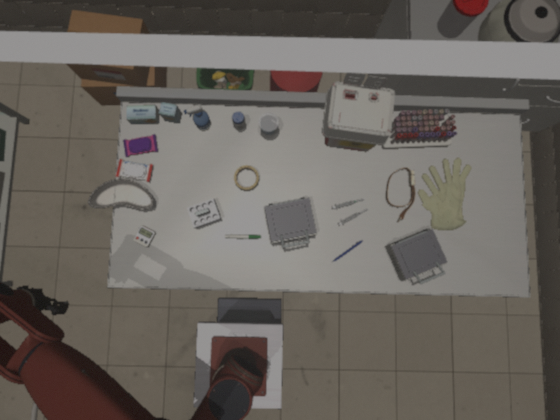

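View pics/scene0.png

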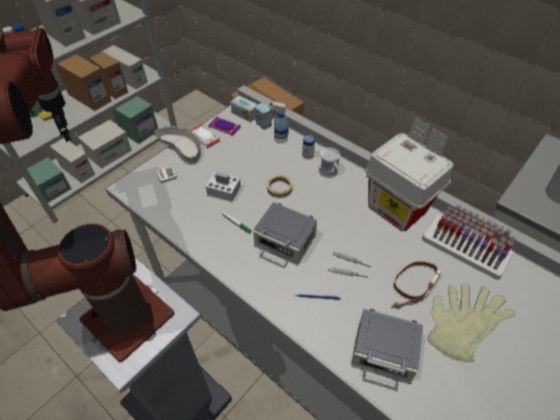

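Top view: heater candidates are at (290,220) and (416,255). The nearer one to the base (about (238,385)) is (290,220), with its handle toward the robot at (296,243). The block with the lug is at (205,213). I'll measure both and confirm in a crop.

```bash
python3 - <<'E'
from h import *
def rect(m,p,n,k):
    q=p[m][:,:2]; r=cv2.minAreaRect((q*1000).astype(np.float32)); print(n,k,m.sum(),'med',np.nanmedian(p[m],0).round(4),'rect',np.round(r[0],1),np.round(r[1],1),round(r[2],1))
f=np.load("top0.npz");p=f["p"];im=f["im"]
for u,v in((290,220),(416,255),(296,243),(205,213),(190,270)): print(u,v,p[v,u].round(3))
for n in("top","scene"):
    f=np.load(n+"0.npz");p=f["p"]; z=p[...,2]
    c0=np.load("top0.npz")["p"]
    for nm,(u,v),R,zs in(("heat",(290,220),.13,((.06,.095),(.096,.12))),("heat2",(416,255),.13,((.06,.095),)),("block",(205,213),.08,((.035,.055),(.07,.1)))):
        c=c0[v,u]
        for lo,hi in zs:
            m=(np.hypot(p[...,0]-c[0],p[...,1]-c[1])<R)&(z>lo)&(z<hi)
            if m.sum()>3: rect(m,p,n+nm,lo)
f=np.load("top0.npz")["im"][180:270,170:340]
a=cv2.resize(f,None,fx=4.5,fy=4.5,interpolation=cv2.INTER_CUBIC); a=np.clip(a*1.3,0,255).astype(np.uint8)
cv2.imwrite("pics/crop1.png",a[...,::-1])
E
```

```text
290 220 [ 0.531 -0.175  0.083]
416 255 [ 0.416 -0.634  0.083]
296 243 [ 0.448 -0.197  0.103]
205 213 [0.552 0.139 0.055]
190 270 [0.341 0.193 0.   ]
topheat 0.06 1779 med [ 0.5337 -0.1756  0.0826] rect [ 534.  -176.5] [148.  169.1] 12.2
topheat 0.096 99 med [ 0.4482 -0.1968  0.1074] rect [ 456.4 -193.9] [29.  97.7] 13.2
topheat2 0.06 1832 med [ 0.4218 -0.6453  0.0786] rect [ 420.7 -649.3] [150.4 172.9] 23.5
topblock 0.035 425 med [0.5539 0.1431 0.0444] rect [555.8 146.2] [ 80.6 104.9] 20.8
topblock 0.07 61 med [0.5554 0.1454 0.084 ] rect [555.7 145.9] [15.  49.5] 21.9
sceneheat 0.06 1819 med [ 0.5269 -0.1835  0.0834] rect [ 532.7 -175.9] [148.8 172.1] 12.1
sceneheat 0.096 110 med [ 0.4453 -0.1978  0.1084] rect [ 452.6 -193.5] [28.7 99.3] 13.0
sceneheat2 0.06 3067 med [ 0.4136 -0.6505  0.0793] rect [ 418.7 -647.8] [151.8 169.6] 23.9
sceneblock 0.035 376 med [0.5435 0.1344 0.0447] rect [553.8 147.3] [ 86.  107.6] 20.8
sceneblock 0.07 73 med [0.5514 0.1432 0.0826] rect [551.8 145.8] [18.7 48.9] 27.4
```

View pics/crop1.png

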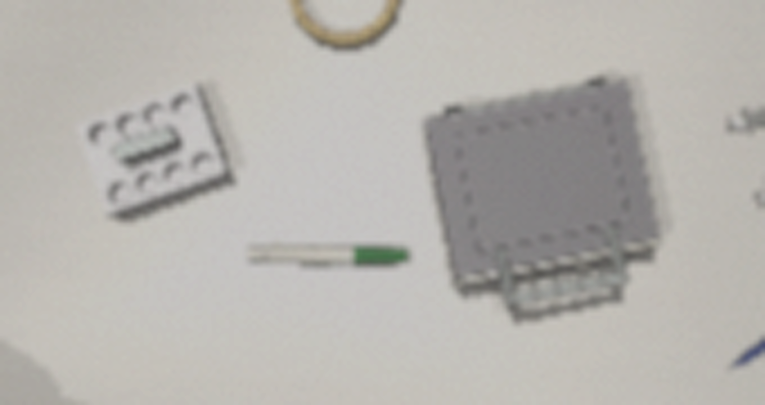

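The crop confirms it: the grey-lidded heater has its hinge at the top (450–600, 90–110) and its bar at the bottom (565,295). The aluminium block with lug is at (150,150). This heater is 0.56 m from the base, the other 0.77 m. Next I grip the bar and swing the lid.

```bash
cat >> h.py <<'E'
H=np.array([.5333,-.1767]); YAW=np.radians(12.3); X=np.array([np.cos(YAW),np.sin(YAW)])
def bar(t):
    a=t+np.arctan2(28,155); r=.1575
    return np.r_[H+X*(.065-r*np.cos(a)),.077+r*np.sin(a)]
def st():
    o=observe(); print("t",round(o["time_s"],2),"p",np.round(o["eef_pos"],4),"F",np.round(o["ft_force"],1),"op",round(o["opening"],4),"g",round(o["grasp_force"],1),"q6",round(o["q"][5],2)); return o
E
python3 - <<'E'
from h import *
D=np.array([0,0,-.013])
for s in(1,-1):
    o=[np.pi,0,YAW+s*np.pi/2]
    print(s,[None if (q:=inverse_kinematics(bar(t)+D,o)) is None else np.round(q,2) for t in(0,.6,1.2,1.85)])
s=1
o=[np.pi,0,YAW+np.pi/2]
if inverse_kinematics(bar(0)+D,o) is None or abs(inverse_kinematics(bar(0)+D,o)[5])>abs(inverse_kinematics(bar(0)+D,[np.pi,0,YAW-np.pi/2])[5]): o[2]=YAW-np.pi/2
print(o)
movep(bar(0)+[0,0,.12],o); gripper_to(.04,25); st()
print(move_l(bar(0)+D,.1,max_force=8)); st()
gripper_to(0.0,25); st()
E
```

```text
1 [array([-0.58,  0.01,  1.99,  0.  ,  1.14, -0.79]), array([-0.52,  0.  ,  1.83,  0.  ,  1.31, -0.73]), array([-0.42,  0.14,  1.61,  0.  ,  1.4 , -0.64]), array([-0.33,  0.36,  1.37,  0.  ,  1.41, -0.55])]
-1 [array([-0.58,  0.01,  1.99, -0.  ,  1.14,  2.35]), array([-0.52,  0.  ,  1.83, -0.  ,  1.31,  2.41]), array([-0.42,  0.14,  1.61, -0.  ,  1.4 ,  2.5 ]), array([-0.33,  0.36,  1.37, -0.  ,  1.41,  2.59])]
[3.141592653589793, 0, np.float64(1.785471824790199)]
t 3.4 p [ 0.4454 -0.1958  0.225 ] F [ 0.3 -0.4  0.3] op 0.0402 g 0.0 q6 -0.79
False
t 4.88 p [ 0.4459 -0.1962  0.0928] F [-1.  -0.9  0.7] op 0.04 g 0.0 q6 -0.79
t 5.35 p [ 0.4454 -0.1959  0.0921] F [0.  0.4 0.5] op 0.0001 g 0.0 q6 -0.79
```

```bash
python3 - <<'E'
from h import *
im,d,p,K,T=snap("scene"); a=im[170:290,220:380]; b=snap("top")[0][190:280,240:360]
o=np.hstack([cv2.resize(a,(480,360),interpolation=3),cv2.resize(b,(300,225),interpolation=3) if 0 else cv2.copyMakeBorder(cv2.resize(b,(320,240),interpolation=3),0,120,0,0,0)])
cv2.imwrite("pics/g1.png",np.clip(o*1.3,0,255).astype(np.uint8)[...,::-1])
f=np.load("top0.npz")["p"]; m=(np.hypot(f[...,0]-.4454,f[...,1]+.196)<.07)&(f[...,2]>.086)
q=(f[m][:,:2]-H)@np.c_[X,[-X[1],X[0]]]
print(np.c_[q,f[m][:,2]][::4].round(3).tolist())
E
```

```text
[[-0.023, -0.012, 0.087], [-0.024, 0.003, 0.088], [-0.032, -0.035, 0.094], [-0.027, 0.007, 0.086], [-0.03, -0.01, 0.087], [-0.027, 0.026, 0.091], [-0.03, 0.034, 0.094], [-0.042, -0.034, 0.087], [-0.034, 0.027, 0.086], [-0.048, -0.044, 0.089], [-0.039, 0.021, 0.092], [-0.041, 0.029, 0.087], [-0.046, 0.004, 0.091], [-0.042, 0.047, 0.092], [-0.054, -0.02, 0.087], [-0.064, -0.047, 0.097], [-0.057, 0.025, 0.089], [-0.056, 0.046, 0.089], [-0.074, -0.045, 0.097], [-0.06, 0.044, 0.091], [-0.078, -0.043, 0.106], [-0.065, 0.041, 0.1], [-0.067, 0.049, 0.093], [-0.084, -0.039, 0.101], [-0.071, 0.046, 0.101], [-0.085, -0.023, 0.107], [-0.088, -0.037, 0.116], [-0.075, 0.047, 0.096], [-0.085, -0.005, 0.109], [-0.088, -0.019, 0.109], [-0.091, -0.033, 0.106], [-0.078, 0.048, 0.1], [-0.085, 0.016, 0.108], [-0.087, 0.003, 0.113], [-0.09, -0.011, 0.11], [-0.093, -0.026, 0.107], [-0.084, 0.038, 0.107], [-0.087, 0.024, 0.113], [-0.09, 0.01, 0.109], [-0.092, -0.004, 0.106], [-0.088, 0.039, 0.115], [-0.09, 0.025, 0.107], [-0.093, 0.011, 0.106], [-0.092, 0.036, 0.106]]
```

View pics/g1.png

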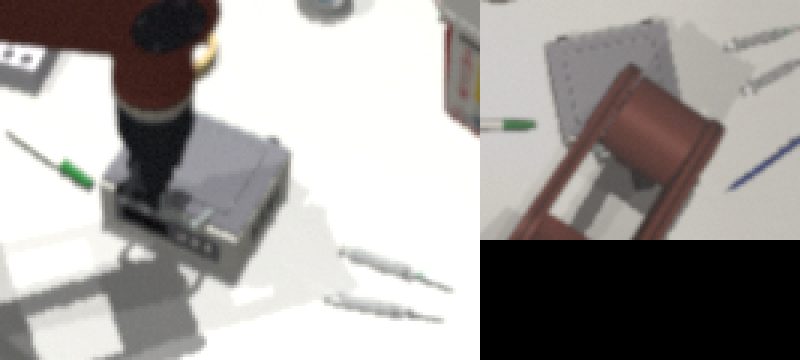

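```bash
python3 - <<'E'
from h import *
im,d,p,K,T=snap("scene")
M=np.c_[X,[-X[1],X[0]]]
q=np.c_[(p[...,:2].reshape(-1,2)-H)@M,p[...,2].ravel()]
m=(abs(q[:,0])<.13)&(abs(q[:,1])<.1)&(q[:,2]>.05)&(q[:,2]<.2)
q=q[m]
for a in np.arange(-.12,.08,.02):
    print(round(a,2),[ (len(s),*np.round(np.percentile(s,[10,50,90]),3)) if len(s:=q[(abs(q[:,0]-a)<.01)&(q[:,1]>lo)&(q[:,1]<lo+.03),2])>2 else None for lo in(-.09,-.06,-.03,0,.03)])
crop=cv2.resize(im[195:265,235:325],(800,620),interpolation=3)[:600]
cv2.imwrite("pics/g2.png",np.clip(crop*1.,0,255).astype(np.uint8)[...,::-1])
E
```

```text
-0.12 [None, None, (14, np.float64(0.163), np.float64(0.176), np.float64(0.19)), None, None]
-0.1 [None, (12, np.float64(0.104), np.float64(0.108), np.float64(0.113)), (80, np.float64(0.108), np.float64(0.142), np.float64(0.188)), (22, np.float64(0.105), np.float64(0.127), np.float64(0.169)), (4, np.float64(0.103), np.float64(0.106), np.float64(0.109))]
-0.08 [(13, np.float64(0.056), np.float64(0.062), np.float64(0.073)), (31, np.float64(0.052), np.float64(0.068), np.float64(0.107)), (58, np.float64(0.057), np.float64(0.143), np.float64(0.193)), (24, np.float64(0.052), np.float64(0.058), np.float64(0.064)), (18, np.float64(0.052), np.float64(0.055), np.float64(0.061))]
-0.06 [(74, np.float64(0.058), np.float64(0.075), np.float64(0.084)), (64, np.float64(0.062), np.float64(0.078), np.float64(0.089)), (61, np.float64(0.059), np.float64(0.082), np.float64(0.164)), (7, np.float64(0.06), np.float64(0.079), np.float64(0.081)), (7, np.float64(0.055), np.float64(0.06), np.float64(0.061))]
-0.04 [(53, np.float64(0.062), np.float64(0.081), np.float64(0.086)), (50, np.float64(0.081), np.float64
[... 830 characters left out ...]
t64(0.082), np.float64(0.085), np.float64(0.088)), (33, np.float64(0.082), np.float64(0.085), np.float64(0.088)), None]
0.04 [(48, np.float64(0.066), np.float64(0.08), np.float64(0.085)), (43, np.float64(0.081), np.float64(0.085), np.float64(0.088)), (39, np.float64(0.082), np.float64(0.085), np.float64(0.088)), (34, np.float64(0.082), np.float64(0.084), np.float64(0.087)), None]
0.06 [(38, np.float64(0.064), np.float64(0.08), np.float64(0.084)), (35, np.float64(0.08), np.float64(0.082), np.float64(0.086)), (35, np.float64(0.079), np.float64(0.082), np.float64(0.085)), (35, np.float64(0.081), np.float64(0.082), np.float64(0.084)), (7, np.float64(0.079), np.float64(0.082), np.float64(0.085))]
```

View pics/g2.png

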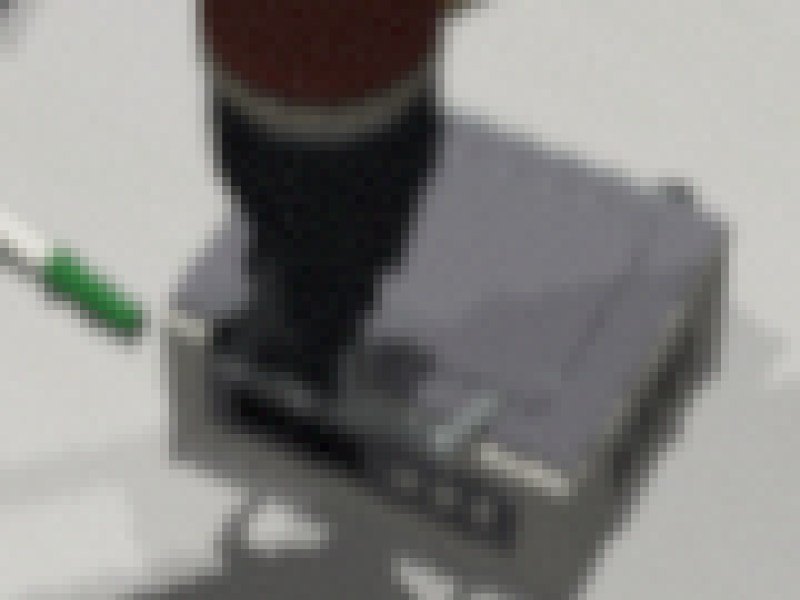

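The bar (crop (220,365) to (430,430)) runs in front of the closed fingers (310,370), so nothing is held. I'll back straight up and check where the bar really is.

```bash
python3 - <<'E'
from h import *
M=np.c_[X,[-X[1],X[0]]]
def barfit(p,tag):
    q=np.c_[(p[...,:2].reshape(-1,2)-H)@M,p[...,2].ravel()]
    for y0 in(-.035,-.02,0,.02,.035):
        s=q[(q[:,0]<-.075)&(q[:,0]>-.13)&(abs(q[:,1]-y0)<.008)&(q[:,2]>.092)&(q[:,2]<.125)]
        print(tag,y0,len(s),np.round(np.median(s,0),4) if len(s) else '',np.round(s[:,0].min(),3) if len(s) else '')
o=observe(); print(np.round(o["tcp_rot"],3))
barfit(np.load("scene0.npz")["p"],"s0"); barfit(np.load("top0.npz")["p"],"t0")
move_l(np.array(o["eef_pos"])+[0,0,.02],.1); st(); 
p=snap("scene")[2]; barfit(p,"lift"); np.save("lift.npy",p)
q=np.c_[(p[...,:2].reshape(-1,2)-H)@M,p[...,2].ravel()]
print([np.round(np.median(q[(abs(q[:,0]-a)<.01)&(q[:,1]<-.03)&(q[:,1]>-.06)&(q[:,2]>.07)&(q[:,2]<.12),2]),4) for a in(-.05,0,.05)])
E
```

```text
[-3.142 -0.     1.785]
s0 -0.035 17 [-0.0914 -0.0354  0.1092] -0.095
s0 -0.02 15 [-0.0925 -0.019   0.1096] -0.096
s0 0 14 [-0.0913 -0.0005  0.1091] -0.096
s0 0.02 15 [-0.0915  0.0211  0.1086] -0.096
s0 0.035 16 [-0.0934  0.0351  0.1097] -0.096
t0 -0.035 13 [-0.087  -0.0365  0.1065] -0.092
t0 -0.02 13 [-0.088  -0.0196  0.1095] -0.093
t0 0 13 [-0.0888 -0.0014  0.1082] -0.093
t0 0.02 12 [-0.0878  0.019   0.1092] -0.092
t0 0.035 16 [-0.0881  0.0356  0.1071] -0.093
t 5.85 p [ 0.446  -0.1963  0.1127] F [ 0.3  0.2 -0.1] op -0.0003 g 0.0 q6 -0.79
lift -0.035 18 [-0.0915 -0.0353  0.1075] -0.097
lift -0.02 16 [-0.0918 -0.0194  0.1085] -0.095
lift 0 15 [-0.0922  0.0005  0.108 ] -0.096
lift 0.02 14 [-0.0932  0.0204  0.1095] -0.096
lift 0.035 18 [-0.092   0.035   0.1083] -0.096
[np.float64(0.0836), np.float64(0.085), np.float64(0.0835)]
```

The bar hasn't moved and the lid is still shut. I'll retry deeper with a narrower opening, closing in steps.

```bash
python3 - <<'E'
from h import *
B=bar(0); B[:2]-=X*.001; 
move_l(B+[0,0,.03],.1); gripper_to(.03,30); st()
print(move_l([B[0],B[1],.087],.06,max_force=8)); st()
im=snap("scene")[0]
for w in(.02,.014,.008): gripper_to(w,30); st()
im2=snap("scene")[0]
o=np.hstack([cv2.resize(i[195:265,245:315],(400,400),interpolation=3) for i in(im,im2)]); cv2.imwrite("pics/g3.png",o[...,::-1])
E
```

```text
t 6.68 p [ 0.4442 -0.1959  0.1346] F [ 0.7 -0.1  0. ] op 0.0303 g 0.0 q6 -0.79
False
t 7.63 p [ 0.4447 -0.1963  0.0874] F [ 0.2  0.7 -0.4] op 0.0295 g 0.0 q6 -0.79
t 7.94 p [ 0.4446 -0.1962  0.0873] F [-0.6 -0.7 -0.1] op 0.0202 g 0.0 q6 -0.79
t 8.18 p [ 0.4444 -0.1961  0.0871] F [-0.4 -0.3  0.3] op 0.0138 g 0.0 q6 -0.79
t 8.41 p [ 0.4451 -0.1961  0.0873] F [2.2 0.7 0.7] op 0.0083 g 1.3 q6 -0.79
```

View pics/g3.png

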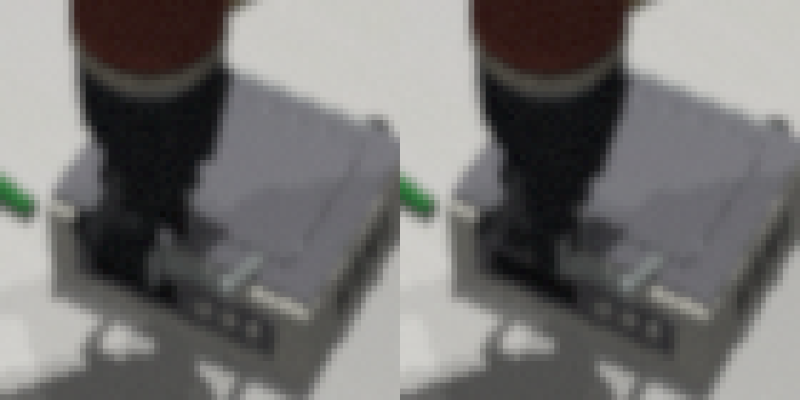

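The fingers now straddle the bar (left crop around (150,260)), with first contact at 8 mm. I'll tighten a little and test with a small lift.

```bash
python3 - <<'E'
from h import *
for w in(.006,.003): gripper_to(w,40); o=st()
if o["opening"]>.005:
    O=np.array(o["eef_pos"])-bar(0)
    for t in(.05,.1): move_l(bar(t)+O,.05); st()
p=snap("scene")[2]; M=np.c_[X,[-X[1],X[0]]]
q=np.c_[(p[...,:2].reshape(-1,2)-H)@M,p[...,2].ravel()]
print([np.round(np.median(q[(abs(q[:,0]-a)<.01)&(q[:,1]<-.03)&(q[:,1]>-.06)&(q[:,2]>.07)&(q[:,2]<.12),2]),4) for a in(-.05,0,.05)])
E
```

```text
t 8.68 p [ 0.4452 -0.1962  0.0877] F [5.  2.1 2.9] op 0.006 g 4.7 q6 -0.79
t 8.9 p [ 0.4453 -0.1964  0.0885] F [2.1 2.1 9.2] op 0.0035 g 6.9 q6 -0.79
[np.float64(0.0838), np.float64(0.0855), np.float64(0.084)]
```

```bash
python3 - <<'E'
from h import *
p=np.load("lift.npy"); M=np.c_[X,[-X[1],X[0]]]
q=np.c_[(p[...,:2].reshape(-1,2)-H)@M,p[...,2].ravel()]
s=q[(abs(q[:,0]+.09)<.025)&(abs(q[:,1])<.016)&(q[:,2]>.1)&(q[:,2]<.18)]
s=s[np.argsort(s[:,2])]; print(s[::3][:25].round(3).tolist())
gripper_to(.03,40); st()
print(move_l([.4444,-.1962,.077],.04,max_force=6)); st()
for w in(.012,.008,.005,.002): gripper_to(w,40); o=st()
E
```

```text
[[-0.092, -0.008, 0.103], [-0.093, 0.006, 0.106], [-0.092, 0.003, 0.106], [-0.094, -0.013, 0.108], [-0.085, -0.004, 0.108], [-0.092, -0.001, 0.109], [-0.088, -0.01, 0.109], [-0.096, 0.011, 0.111], [-0.095, -0.006, 0.111], [-0.091, 0.007, 0.112], [-0.096, -0.01, 0.114], [-0.097, -0.008, 0.14], [-0.092, -0.012, 0.142], [-0.104, -0.005, 0.146], [-0.092, -0.012, 0.147], [-0.094, -0.01, 0.148], [-0.09, -0.011, 0.149], [-0.094, -0.007, 0.152], [-0.102, -0.001, 0.152], [-0.091, -0.012, 0.157], [-0.101, -0.007, 0.16], [-0.094, -0.007, 0.161], [-0.102, -0.008, 0.166], [-0.085, -0.013, 0.17], [-0.09, -0.012, 0.175]]
t 9.32 p [ 0.4437 -0.196   0.0864] F [-0.   0.  -0.1] op 0.0301 g 0.0 q6 -0.79
False
t 9.72 p [ 0.444  -0.1959  0.0764] F [0.4 0.  0.1] op 0.0299 g 0.0 q6 -0.79
t 10.04 p [ 0.4445 -0.1963  0.0772] F [-0.1  1.3 -0.1] op 0.0123 g 0.0 q6 -0.79
t 10.26 p [ 0.4454 -0.1961  0.0773] F [ 6.1  1.1 -1.2] op 0.0085 g 27.3 q6 -0.79
t 10.47 p [ 0.4454 -0.1961  0.0774] F [ 4.9  1.8 -0.7] op 0.0077 g 39.0 q6 -0.79
t 10.69 p [ 0.4454 -0.1961  0.0774] F [ 4.8  0.2 -1.3] op 0.0083 g 39.0 q6 -0.79
```

The bar is firmly held now (39 N); the fingertips sit about 15–19 mm higher than the TCP reading suggests, and I'll allow for that from here on. Swinging the lid next.

```bash
python3 - <<'E'
from h import *
O=np.array(observe()["eef_pos"])-bar(0); print(O.round(4))
for t in np.linspace(.15,1.8,12):
    move_l(bar(t)+O,.13); o=st()
    if np.linalg.norm(o["ft_force"])>35 or o["opening"]<.005: print("STOP",t); break
np.save("O.npy",O)
E
```

```text
[ 0.     -0.0003 -0.0276]
t 11.03 p [ 0.4509 -0.195   0.1001] F [-0.1 -0.9 -1.2] op 0.0076 g 39.0 q6 -0.78
t 11.36 p [ 0.4594 -0.1931  0.1215] F [-3.5 -1.6  1. ] op 0.0081 g 39.1 q6 -0.77
t 11.69 p [ 0.4708 -0.1905  0.1416] F [-7.4 -1.7  2.7] op 0.0082 g 39.2 q6 -0.75
t 12.03 p [ 0.4852 -0.1872  0.1602] F [-13.3  -0.7   7.9] op 0.0081 g 39.4 q6 -0.73
t 12.36 p [ 0.5028 -0.1834  0.1771] F [-15.7   1.8  16.9] op 0.0079 g 39.7 q6 -0.71
t 12.69 p [ 0.5237 -0.1793  0.1907] F [-11.6   2.4  17.5] op 0.0079 g 40.2 q6 -0.69
t 13.03 p [ 0.5458 -0.1743  0.2   ] F [-7.9  3.  15.3] op 0.0077 g 41.4 q6 -0.66
t 13.36 p [ 0.5686 -0.1698  0.2062] F [-3.9  1.1 11.6] op 0.0079 g 41.3 q6 -0.64
t 13.69 p [ 0.5915 -0.1647  0.2082] F [-2.9  1.4 10.3] op 0.008 g 41.7 q6 -0.62
t 14.03 p [ 0.6143 -0.1597  0.2063] F [-0.3  0.3  4.9] op 0.0075 g 42.2 q6 -0.59
t 14.36 p [ 0.6367 -0.1547  0.2019] F [ 0.7 -0.   5.6] op 0.0078 g 42.2 q6 -0.57
t 14.69 p [ 0.6585 -0.1497  0.194 ] F [ 1.5 -0.2  4.4] op 0.0078 g 42.2 q6 -0.56
```

Now push to the stop, release, retreat upward, and look into the open well.

```bash
python3 - <<'E'
from h import *
O=np.load("O.npy")
for t in(1.83,1.86): print(move_l(bar(t)+O,.04,max_force=8)); st()
gripper_to(.03); st()
e=np.array(observe()["eef_pos"]); move_l(e+[0,0,.06],.15); st()
e=np.r_[.5554,.1458,.2]; movep(e,[np.pi,0,np.radians(20.8)+np.pi/2]); gripper_to(.05,100); st()
M=np.c_[X,[-X[1],X[0]]]
ims=[]
for n in("top","scene"):
    im,d,p,K,T=snap(n); ims.append(im); np.savez(n+"1.npz",im=im,p=p)
    q=np.c_[(p[...,:2].reshape(-1,2)-H)@M,p[...,2].ravel()]
    s=q[(np.hypot(q[:,0],q[:,1])<.035)&(q[:,2]>.042)&(q[:,2]<.06)]; print(n,"pin",len(s),np.median(s,0).round(4) if len(s) else '')
    s=q[(np.hypot(q[:,0],q[:,1])<.045)&(q[:,2]<.042)]; print("plate",len(s),np.median(s,0).round(4))
    s=q[(abs(q[:,1])<.09)&(q[:,0]<.16)&(q[:,0]>.03)&(q[:,2]>.09)]; 
    for z in(.12,.15,.18,.21): print(z,len(k:=s[abs(s[:,2]-z)<.008]),np.median(k,0).round(3))
    for nm,lo,hi in(("blk",.035,.055),("lug",.075,.1)):
        m=(np.hypot(p[...,0]-.5555,p[...,1]-.146)<.08)&(p[...,2]>lo)&(p[...,2]<hi); print(nm,m.sum(),np.median(p[m],0).round(4) if m.sum() else'')
    # rim
    s=q[(abs(q[:,2]-.075)<.006)&(abs(q[:,0])<.075)&(abs(q[:,1])<.09)]; print("rim",len(s),np.percentile(s,[1,99],axis=0).round(4).tolist())
o=np.hstack([cv2.resize(i,(400,400),interpolation=3) for i in(ims[0][180:260,250:330],ims[1][165:275,225:335])]); cv2.imwrite("pics/w1.png",o[...,::-1])
E
```

```text
False
t 14.96 p [ 0.6625 -0.1488  0.1922] F [1.2 0.7 4.5] op 0.008 g 42.3 q6 -0.55
True
t 15.17 p [ 0.6649 -0.1484  0.1906] F [-2.6  0.5  5.8] op 0.0082 g 42.7 q6 -0.55
t 15.51 p [ 0.6652 -0.1481  0.1901] F [ 0.3 -0.2  0.1] op 0.0301 g 0.0 q6 -0.55
t 16.05 p [ 0.6651 -0.1481  0.25  ] F [-0.4  0.4 -1.3] op 0.0298 g 0.0 q6 -0.55
t 17.59 p [0.5558 0.1451 0.2001] F [ 0.2 -0.2  0.7] op 0.05 g 0.0 q6 -0.24
top pin 8 [ 0.0039 -0.0007  0.0447]
plate 439 [-0.0001  0.0001  0.0347]
0.12 88 [0.079 0.003 0.119]
0.15 87 [0.088 0.006 0.151]
0.18 90 [0.096 0.006 0.18 ]
0.21 51 [ 0.116 -0.004  0.206]
blk 248 [0.5612 0.1215 0.0444]
lug 34 [0.5596 0.1347 0.084 ]
rim 680 [[-0.0677, -0.0844, 0.0692], [0.0682, 0.0838, 0.0804]]
scene pin 9 [-0.003   0.0001  0.0474]
plate 369 [ 0.0044 -0.0014  0.0357]
0.12 193 [0.078 0.    0.12 ]
0.15 195 [ 0.086 -0.003  0.15 ]
0.18 208 [0.095 0.002 0.18 ]
0.21 76 [ 0.117 -0.009  0.207]
blk 377 [0.5428 0.1323 0.0447]
lug 58 [0.5532 0.1439 0.0834]
rim 810 [[-0.0714, -0.0829, 0.0694], [0.0679, 0.0855, 0.0807]]
```

View pics/w1.png

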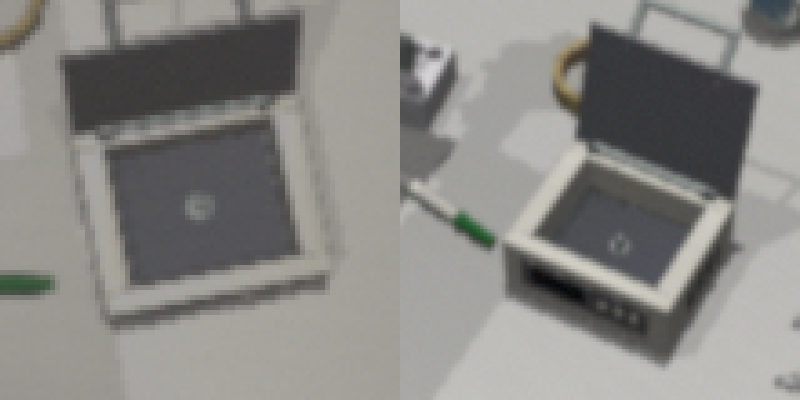

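The lid rests on its stop: the top crop shows it leaning back at (190,90), slope 15.8°. The pin is at (200,207) in the top crop and (620,242) in the scene crop, within 1 mm of the assumed heater centre. Next I grasp the lug.

```bash
python3 - <<'E'
from h import *
b=np.array([.555,.1462])
print(move_l([*b,.1],.2),move_l([*b,.034],.06,max_force=6)); st()
gripper_to(.0,100); o=st()
e=np.array(o["eef_pos"])
if o["opening"]>.009:
    move_l(e+[0,0,.03],.1); st()
    move_l(e+[0,0,.085],.15); o=st()
    e=np.array(o["eef_pos"])
    for n in("top","scene"):
        im,d,p,K,T=snap(n); np.savez(n+"2.npz",im=im,p=p)
        m=(np.hypot(p[...,0]-e[0],p[...,1]-e[1])<.08)&(p[...,2]>.115)&(p[...,2]<.14)
        if m.sum()>10: r=cv2.minAreaRect((p[m][:,:2]*1000).astype(np.float32)); print(n,m.sum(),np.round(r[0],1),np.round(r[1],1),round(r[2],1),np.median(p[m][:,2]).round(4))
E
```

```text
False False
t 19.59 p [0.5555 0.1463 0.0345] F [-0.7  0.9 -0. ] op 0.05 g 0.0 q6 -0.24
t 20.02 p [0.5552 0.1462 0.0345] F [-2.2 -0.9  4.8] op 0.0125 g 98.4 q6 -0.24
t 20.48 p [0.5554 0.1462 0.0647] F [ 0.3  0.  -3.6] op 0.0125 g 97.5 q6 -0.24
t 20.99 p [0.5548 0.1462 0.1188] F [-0.5  0.7 -3.4] op 0.0125 g 97.5 q6 -0.24
top 231 [555.4 146.1] [ 80.  104.8] 21.3 0.1281
scene 424 [552.9 147. ] [ 90.6 106.8] 20.8 0.1274
```

The block hangs level and centred in the grip. Carrying it over the well and lowering with a force guard; contact with the pin tip would come at eef z ≈ 0.0835, and the plate at ≈ 0.0695.

```bash
python3 - <<'E'
from h import *
R=[np.pi,0,YAW+np.pi/2]
e=np.array(observe()["eef_pos"]); move_l([*e[:2],.155],.15)
move_l([*H,.155],.2,rotation=R); st()
move_l([*H,.095],.12); st()
for n in("top","scene"):
    im,d,p,K,T=snap(n)
    m=(np.hypot(p[...,0]-H[0],p[...,1]-H[1])<.068)&(p[...,2]>.095)&(p[...,2]<.114); print(n,m.sum(),((np.median(p[m],0)[:2]-H)).round(4))
    r=cv2.minAreaRect((p[m][:,:2]*1000).astype(np.float32)); print(np.round(r[0],1),np.round(r[1],1),round(r[2],1))
print(move_l([*H,.076],.03,max_force=6)); st()
E
```

```text
t 23.24 p [ 0.5333 -0.1758  0.1549] F [ 0.   0.4 -3.4] op 0.0124 g 98.5 q6 -0.67
t 23.89 p [ 0.5346 -0.1795  0.0969] F [-2.5 -7.6  6.4] op 0.0122 g 102.3 q6 -0.68
top 105 [-0.0253  0.0276]
[ 504.6 -166. ] [107.7  62. ] 64.3
scene 374 [-0.0158 -0.0135]
[ 532.5 -170.5] [ 86.3 104.4] 13.2
True
t 24.23 p [ 0.5346 -0.1801  0.0966] F [-1.4 -1.   5.7] op 0.0125 g 102.1 q6 -0.68
```

Something touched early, around rim height. I'll rise and re-measure the block in the hand.

```bash
python3 - <<'E'
from h import *
ims=[]
im0=snap("scene")[0][165:275,225:335]
e=observe()["eef_pos"]; move_l([*e[:2],.155],.1); move_l([*H,.155],.1); o=st(); e=np.array(o["eef_pos"])
for n in("top","scene"):
    im,d,p,K,T=snap(n); ims.append(im)
    m=(np.hypot(p[...,0]-e[0],p[...,1]-e[1])<.072)&(p[...,2]>.145)&(p[...,2]<.175)
    q=(p[m][:,:2]-H)@np.c_[X,[-X[1],X[0]]]; print(n,m.sum(),np.percentile(q,[1,50,99],axis=0).round(4).tolist())
    A=np.c_[q,np.ones(len(q))]; print(np.linalg.lstsq(A,p[m][:,2],rcond=None)[0].round(4))
    if n=="scene":
        r=cv2.minAreaRect((p[m][:,:2]*1000).astype(np.float32)); print(np.round(r[0],1),np.round(r[1],1),round(r[2],1))
o=np.hstack([cv2.resize(i,(400,400),interpolation=3) for i in(im0,ims[1][165-30:275-30,225:335])]); cv2.imwrite("pics/w2.png",o[...,::-1])
E
```

```text
t 25.27 p [ 0.5327 -0.1762  0.1541] F [-0.1 -1.1 -2.4] op 0.0124 g 100.8 q6 -0.67
top 218 [[-0.0394, -0.0358], [-0.0184, 0.0381], [0.028, 0.0636]]
[0.0426 0.0696 0.1632]
scene 522 [[-0.0425, -0.0412], [-0.0181, -0.0017], [0.038, 0.0597]]
[0.0734 0.1189 0.1622]
[ 528.9 -166.9] [ 83.7 105.9] 14.0
```

View pics/w2.png

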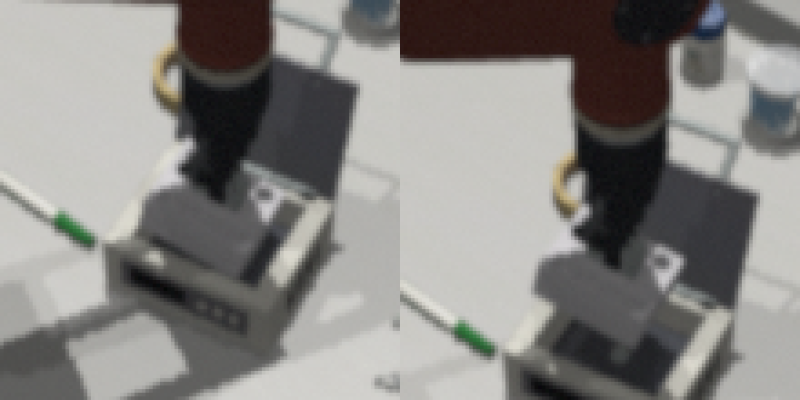

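The block is tilted about the closing axis: left side about 7° high and shifted roughly 8 mm to the left, seen in the right crop at (600,300). I'll set it flat on clear table next to the heater and regrip it centred, with a harder grip and a gentler carry.

```bash
python3 - <<'E'
from h import *
S=np.array([.56,.06])
p=np.load("top1.npz")["p"]; q=(p[...,:2]-S)@np.c_[X,[-X[1],X[0]]]
m=(abs(q[...,0])<.055)&(abs(q[...,1]-.008)<.07); print("clear?",np.nanmax(p[m][:,2]).round(4),m.sum())
if np.nanmax(p[m][:,2])<.012:
    move_l([*S,.155],.2); move_l([*S,.06],.15); st()
    print(move_l([*S,.036],.05,max_force=20)); st()
    gripper_to(.04); st()
    e=observe()["eef_pos"]; move_l([*e[:2],.09],.15)
    for n in("top","scene"):
        im,d,p,K,T=snap(n)
        for lo,hi in((.037,.053),(.07,.088)):
            m=(np.hypot(p[...,0]-S[0],p[...,1]-S[1]-.005)<.08)&(p[...,2]>lo)&(p[...,2]<hi)
            if m.sum()>10:
                r=cv2.minAreaRect((p[m][:,:2]*1000).astype(np.float32)); print(n,lo,m.sum(),np.round(r[0],1),np.round(r[1],1),round(r[2],1),np.median(p[m],0).round(4))
E
```

```text
clear? 0.6147 2150
```

```bash
python3 - <<'E'
from h import *
S=np.array([.56,.06])
p=np.load("top0.npz")["p"]; q=(p[...,:2]-S)@np.c_[X,[-X[1],X[0]]]
m=(abs(q[...,0])<.052)&(abs(q[...,1]-.008)<.066); print("clear?",np.nanmax(p[m][:,2]).round(4),m.sum())
if np.nanmax(p[m][:,2])<.012:
    move_l([*S,.155],.2); move_l([*S,.06],.15); st()
    print(move_l([*S,.036],.05,max_force=20)); st()
    gripper_to(.04); st()
    e=observe()["eef_pos"]; move_l([*e[:2],.09],.15)
    for n in("top","scene"):
        im,d,p,K,T=snap(n)
        for lo,hi in((.037,.053),(.07,.088)):
            m=(np.hypot(p[...,0]-S[0],p[...,1]-S[1]-.005)<.08)&(p[...,2]>lo)&(p[...,2]<hi)
            if m.sum()>10:
                r=cv2.minAreaRect((p[m][:,:2]*1000).astype(np.float32)); print(n,lo,m.sum(),np.round(r[0],1),np.round(r[1],1),round(r[2],1),np.median(p[m],0).round(4))
E
```

```text
clear? 0.0899 973
```

```bash
python3 - <<'E'
from h import *
S=np.array([.56,.06])
p=np.load("top0.npz")["p"]; q=(p[...,:2]-S)@np.c_[X,[-X[1],X[0]]]
m=(abs(q[...,0])<.052)&(abs(q[...,1]-.008)<.066)&(np.hypot((p[...,0]-.555),(p[...,1]-.146))>.072); print("clear?",np.nanmax(p[m][:,2]).round(4),m.sum())
if np.nanmax(p[m][:,2])<.015:
    move_l([*S,.155],.2); move_l([*S,.06],.15); st()
    print(move_l([*S,.036],.05,max_force=20)); st()
    gripper_to(.04); st()
    e=observe()["eef_pos"]; move_l([*e[:2],.09],.15)
    for n in("top","scene"):
        im,d,p,K,T=snap(n)
        for lo,hi in((.037,.053),(.07,.088)):
            m=(np.hypot(p[...,0]-S[0],p[...,1]-S[1]-.005)<.08)&(p[...,2]>lo)&(p[...,2]<hi)
            if m.sum()>10:
                r=cv2.minAreaRect((p[m][:,:2]*1000).astype(np.float32)); print(n,lo,m.sum(),np.round(r[0],1),np.round(r[1],1),round(r[2],1),np.median(p[m],0).round(4))
E
```

```text
clear? 0.0124 557
t 27.49 p [0.5608 0.0597 0.0609] F [-0.4  0.  -2.3] op 0.0124 g 101.3 q6 -0.24
True
t 27.94 p [0.5595 0.0601 0.0393] F [-2.6 -0.8  6.4] op 0.0124 g 103.6 q6 -0.24
t 28.32 p [0.5588 0.0603 0.0381] F [ 0.4  0.7 -0.9] op 0.0401 g 0.0 q6 -0.24
top 0.037 144 [552.7  70. ] [ 68.5 104.1] 12.4 [0.5393 0.09   0.0444]
scene 0.037 366 [556.2  73.6] [ 85.7 109.8] 12.8 [0.5456 0.0591 0.0449]
scene 0.07 51 [556.3  71.3] [17.  48.4] 8.0 [0.5536 0.0621 0.079 ]
```

I found the cause. The block slid 11–12 mm along the lug because my diagonal carry path clipped the side edge of the open lid. I'll regrip it centred and carry it round the front side of the well this time.

```bash
cat >> h.py <<'E'
Y=np.array([-X[1],X[0]])
E
python3 - <<'E'
from h import *
b=np.array([.5564,.0713])
move_l([*b,.09],.15); print(move_l([*b,.0345],.08,max_force=6)); st()
gripper_to(.0,110); st()
move_l([*b,.155],.15)
A=H+Y*((b-H)@Y)-X*.025
move_l([*A,.155],.15); move_l([*(H-X*.025),.155],.2); move_l([*H,.155],.1); o=st(); e=np.array(o["eef_pos"])
for n in("top","scene"):
    im,d,p,K,T=snap(n)
    m=(np.hypot(p[...,0]-e[0],p[...,1]-e[1])<.072)&(p[...,2]>.152)&(p[...,2]<.175)
    q=(p[m][:,:2]-e[:2])@np.c_[X,Y]; print(n,m.sum(),np.percentile(q,[1,99],axis=0).round(4).tolist())
    A=np.c_[q,np.ones(len(q))]; print(np.linalg.lstsq(A,p[m][:,2],rcond=None)[0].round(4))
    r=cv2.minAreaRect((p[m][:,:2]*1000).astype(np.float32)); c=np.array(r[0])/1000; print(np.round(r[0],1),np.round(r[1],1),round(r[2],1),"off x',y'",((c-e[:2])@np.c_[X,Y]).round(4))
E
```

```text
False
t 30.01 p [0.5567 0.0713 0.0348] F [-0.7  0.  -0.4] op 0.04 g 0.0 q6 -0.22
t 30.37 p [0.5571 0.0713 0.0355] F [-1.6  1.   5.8] op 0.0119 g 108.4 q6 -0.22
t 33.87 p [ 0.5332 -0.176   0.1549] F [ 0.2 -0.4 -2.8] op 0.0123 g 107.3 q6 -0.67
top 164 [[-0.0387, -0.0397], [0.0252, 0.0519]]
[-0.0102  0.008   0.1629]
[ 506.1 -164. ] [108.4  64.3] 64.6 off x',y' [-0.024   0.0175]
scene 511 [[-0.0425, -0.0504], [0.0387, 0.0522]]
[0.0365 0.0072 0.1633]
[ 533.2 -173.8] [ 87.3 106.9] 12.2 off x',y' [0.0004 0.0021]
```

The block is level and centred now. Lowering with a guard.

```bash
python3 - <<'E'
from h import *
C=H-Y*.0004
print(move_l([*C,.12],.1,max_force=6),move_l([*C,.092],.06,max_force=6)); st()
print(move_l([*C,.073],.02,max_force=6)); st()
E
```

```text
False False
t 35.08 p [ 0.5333 -0.177   0.0917] F [ 0.1  0.6 -2.4] op 0.0121 g 107.3 q6 -0.67
False
t 36.18 p [ 0.5335 -0.1772  0.0732] F [-0.8 -0.  -3.2] op 0.0122 g 107.3 q6 -0.67
```

It passed the pin-tip height with no contact force, so the pin is in the socket. Pressing down against the sprung plate.

```bash
python3 - <<'E'
from h import *
C=H-Y*.0004
for z in(.070,.068,.066,.064,.062,.060,.058):
    r=move_l([*C,z],.02,max_force=28); o=st()
    if r or o["ft_force"][2]>24: break
hold(.3); st()
E
```

```text
t 36.48 p [ 0.5339 -0.1774  0.0706] F [-0.  -0.7 -0.8] op 0.0124 g 107.6 q6 -0.67
t 36.73 p [ 0.5339 -0.1774  0.0687] F [-0.9 -0.7  4.4] op 0.0125 g 108.2 q6 -0.67
t 36.98 p [ 0.5339 -0.1774  0.0667] F [-1.1 -0.1  5.7] op 0.0125 g 108.5 q6 -0.67
t 37.23 p [ 0.534  -0.1774  0.065 ] F [-0.7  0.5  8.3] op 0.0124 g 108.8 q6 -0.67
t 37.48 p [ 0.534  -0.1774  0.0644] F [-7.2  1.8 17.6] op 0.0124 g 110.3 q6 -0.67
t 37.73 p [ 0.5342 -0.1775  0.0644] F [-11.9   5.7  30. ] op 0.0123 g 112.3 q6 -0.67
t 38.03 p [ 0.5342 -0.1775  0.0644] F [-11.9   6.3  30.7] op 0.0122 g 112.3 q6 -0.67
```

A hard stop after 6 mm of travel, and holding about 30 N. One last look before handing in.

```bash
python3 - <<'E'
from h import *
im,d,p,K,T=snap("scene")
m=(np.hypot(p[...,0]-H[0],p[...,1]-H[1])<.072)&(p[...,2]>.068)&(p[...,2]<.082)
q=(p[...,:2]-H)@np.c_[X,Y]
m&=(abs(q[...,0])<.045)&(abs(q[...,1])<.055)
A=np.c_[q[m],np.ones(m.sum())]; print(m.sum(),np.linalg.lstsq(A,p[m][:,2],rcond=None)[0].round(4))
l=(abs(q[...,1])<.09)&(q[...,0]>.06)&(q[...,0]<.14)
print([np.nanmedian(q[l&(abs(p[...,2]-z)<.008)],0).round(3).tolist() for z in(.12,.18)])
cv2.imwrite("pics/f.png",cv2.resize(im[135:285,200:360],(640,600),interpolation=3)[...,::-1]); st()
E
```

```text
381 [ 0.005  -0.0007  0.0742]
[[0.078, -0.044], [0.096, -0.042]]
t 38.08 p [ 0.5342 -0.1775  0.0644] F [-11.6   3.5  30. ] op 0.0125 g 112.3 q6 -0.67
```

View pics/f.png

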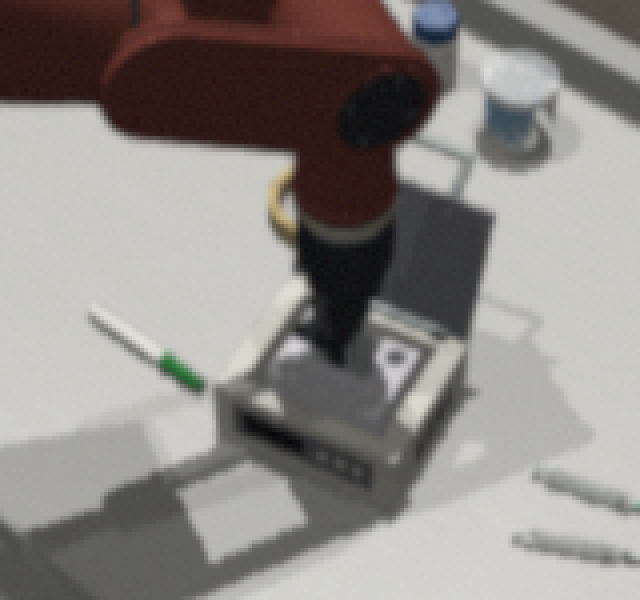

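The picture shows the block flush and level in the well (340,375), its top at 74 mm as expected when fully pressed. The lid is still on its stop (440,260), and the marker and tape are where they were.

```bash
python3 -c "
from plant import *
print(job_done())"
```

```text
the job is handed in; nothing more can be done
None
```

I handed the job in at about 38 s: the lid is open on its stop, and the block is on the pin, pressed fully down, gripped and held there with about 30 N. It took two tries, because on the first carry the block seems to have clipped the open lid and slipped in the grip, so I set it down on clear table and regripped it.

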